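# Load the tumble polisher

## Robot

A 7-joint arm with a two-finger parallel gripper is mounted at the origin on the work surface. World frame = base frame: x ahead of the robot, y to its left, z up, the work surface at z = 0. Lengths are in m, angles in rad, forces in N, time in s.
With the tool pointing down it reaches from about 0.4 to 0.875 m from the base axis. Payload 19.3 kg.
Tool frame: the origin (TCP) lies on the centre line of the jaws, within the pads' length; the fingertips stand 14 mm ahead of it and the grasp point (between the pads) lies 5 mm behind it; z points along the fingers, y is the line along which they close (so a half turn about z gives the same grasp; the last joint's range is limited). The gripper opens to 85 mm and grips with 20 to 120 N. Pads are 22 mm wide; open, the fingers measure 114 mm over their backs; the gripper's body (76 mm by 85 mm) begins 54 mm behind the grasp point. The pads swing forward as they close: fully open they stand 13 mm farther back than shut.
Start: joints at [1.105, 0.521, -0.036, 1.599, 0.021, 1.021, -0.113], TCP at [0.241, -0.577, 0.245] pointing down, gripper open.
Joint ranges: [-2.91, 2.91], [-0.3, 2.13], [-1.5, 1.42], [0.17, 2.43], [-1.26, 4.41], [0.16, 1.93], [-2.52, 2.52]. Speed limits (rad/s): [1.89, 1.89, 2.39, 2.39, 3.01, 3.01, 3.01].

## Interface

Orientations are given as [roll, pitch, yaw] about the fixed x, y, z axes, in that order (R = Rz(yaw) Ry(pitch) Rx(roll)).
In Python, from workcell import bot, grab_frame, regions_of gives the robot as it stands. The module is installed in compiled form; this text tells all that it offers.
- The arm moves only by the tool play_rows, never from a script. Its argument "plan" is a list of rows, each a list of 3 entries, a list of its own where there are three numbers: the shift along the tool's x, y, z in units of 2.5 cm (1.0 is 2.5 cm), then the turn, a rotation vector about the tool's x, y, z in units of 0.15 rad (1.0 is 0.15 rad), then the closure, from -1 (fully open) to 1 (shut). In form: [[[tx, ty, tz], [rx, ry, rz], jaw], ...]. A call has 1 to 20 rows; each row shifts and turns the commanded pose from where the row before left it, along the tool's axes as they then stand; what a row does not reach is not made up. A row lasts 1/8 s, in which the tool goes at most 62.5 mm and 10.7 degrees, less where a joint would pass 70% of its speed; a pose out of reach is approached as far as the arm can. A call with a number of a shift or a turn outside -1 to 1 is refused whole. A call with a gripper value outside its range is refused whole. The fingers move at their own pace and stop on an object; "newtons" is the grip in N (left out, the last holds). Time passes only in rows, so rows that do not move let the fingers close. It gives the time, the measured TCP pose, the force, the opening and the grip force at its end, in the units of the state.
- bot.observe(): the state, without advancing time (a new reading comes with each control period).
- grab_frame(name): name is "scene" or "top"; returns a dict with "pixels" (384x512x3 uint8, red, green, blue), "depth" (384x512 float32, m along the optical axis (not along the pixel's ray), 0 where there is no reading), "camera_matrix" (3x3 intrinsics, pixels), "distortion" ([k1, k2, p1, p2, k3] as OpenCV has them; the pictures are not rectified), "R" (3x3) and "t" (3): a world point X has camera coordinates R X + t. Camera axes: x right, y down, z forward; pixel columns grow to the right and rows downward; lengths in m; the calibration is good to about 2 mm. A picture is of the moment at which its call begins.
- bot.job_done(): hands the job in; it is judged then, once.
Trained networks look in the newest picture that a camera, given by its name, has taken for a name from the list of things; names that differ only in an ending like _2 or _b are one class to them, and where a whole thing is asked for, a point or a joint stands for the part that bears it (a point fixed in the world has none). Each returns a list of dicts, best first, with "p" (0 to 1); they miss things now and then, are a little off and sometimes report something else, mostly with a low value. They report only what shows in the picture. A call takes as long as a camera call. They do not tell look-alikes from the thing itself.
- regions_of(thing, camera): "mask" (384x512 bool, what is visible of it) and "box" ([left, top, right, bottom] in pixels, round what is visible of it).
The state is a dict: "clock": time; "qpos": joint angles; "qd": joint speeds; "joint_efforts": joint torques, N m; "position": TCP position; "tool_rot": TCP orientation; "force": force on the tool from outside, world axes, zero at the start; "moment": the same for the moment, N m; "grip_width": finger opening in m; "finger_force": force on a finger pad.
Only numpy, scipy, OpenCV 4.12 (cv2) and the standard library are available. Lean on these libraries where they do the work, as an engineer would, in place of code of your own. Each camera call takes 0.05 s, during which the arm holds its last target. There are 200 camera calls.

## Task

Load the larger of the two turned wooden balls into the leaning drum of the tumble polisher: lower it right down to the drum's floor and let it go gently, without dropping or ramming it. Then push the drum's hatch shut until it snaps fully home on its catch. Leave the other turned pieces and everything else on the bench where they are.

Things in the scene. Friction and masses are not known exactly. Their poses are not given: they have to be found in the camera images.
- ball_center (a point): centre of the larger plain turned wooden ball, 60 mm diameter, about 85 g. It starts in one of the three seats of the board, its centre about 39 mm above the bench.
- board: fixed plywood board, 100 mm (its x) x 340 mm (its y) x 14 mm thick, flat on the bench, with three square seats (32 mm holes) in a row along its y, 115 mm apart, each holding one turned piece; origin at the centre of its underside.
- drum: the polishing drum: a round, open steel pot with its axis leaning 37 degrees from vertical, mouth towards the board with the balls. Inside diameter 170 mm, depth 110 mm, wall 6 mm. Origin: centre of its inner floor; z along its axis out of the mouth; x up the slope of the floor (a ball rolls to the low side, -x); y level. The hatch is hinged at the upper rim, +x side.
- pad: the drum's floor: a black rubber pad, 166 mm across, sprung so that it gives softly up to 9 mm under load (1.5 N per mm). Origin at the centre of its top face, as for the drum when unloaded; same axes.
- polisher: the tumble polisher's fixed green base; origin on the bench straight below the drum's origin, 74 mm lower. Its motor block is 170 mm wide, 105 to 215 mm along its +x, 210 mm high. A catch block, 46 mm wide, stands outside the drum's low rim at drum x = -123 to -139 mm, up to drum z = 127 mm.
- hatch (a joint): the aluminium hatch, a disc 186 mm across and 6 mm thick that closes the drum's mouth. 0 = shut on its catch; grows as it opens (rad, at most 2.1; at 1.57 it stands parallel to the drum's axis). A stiff hinge: it stays where it is left. Over the last 0.06 rad a sprung catch resists with about 6 N at the rim, then snaps over its tongue and holds it.
- hatch_hinge (a point): middle of the hatch's hinge line, at drum x = 99, y = 0, z = 111.5 mm; the line runs along the drum's y. Axes turn with the hatch: x along the hinge, y from the hinge across the disc (disc centre at 99 mm, disc edge at 192 mm, end of the tongue at 209 mm), z out of the outer face.
- hatch_push (a point): point on the hatch's outer face, 120 mm from the hinge line, a good place to push; axes as for hatch_hinge.
- small_ball: smaller plain turned wooden ball, 44 mm diameter, waiting on the same board; origin on its surface (turns with it). Leave it.
- knob: turned wooden drawer knob, 56 mm across, 58 mm tall, standing upright on its foot on the board; origin at the centre of its underside. Leave it.
- tin: low round steel wax tin, 80 mm diameter, 55 mm tall, standing on the bench; origin at the centre of its underside. Leave it.
- jar: amber glass jar with dark cap, 70 mm diameter, 110 mm tall; origin at the centre of its underside. Leave it.
- gouge: turning gouge lying on the bench, 300 mm long, dark wooden handle 26 mm thick towards its -x, steel blade towards its +x; origin near mid-length at bench level. Leave it.
- blank: square wooden blank lying on the bench, 50 x 160 x 50 mm, long along its y; origin at the centre of its underside. Leave it.
- brush: bench brush lying along its x, handle to its -x; origin at bench level. Leave it.
- ball: the same 60 mm ball; origin on its surface (turns with it): use ball_center.
Things that resemble listed ones, but are neither listed nor needed, are in the scene too. Leave any orange or purple look-alike of the ball alone.

How it is judged:
On the way:
1. the larger ball lies at rest on the drum's floor, let go by the fingers (z of ball_center in the frame of drum between 0.015 and 0.045 m and distance between ball_center and drum below 0.08 m and linear speed of ball below 0.05 m/s and contact force between the fingers and ball below 0.1 N), for 0.2 s.
At the end, for the whole second after the job is handed in: The hatch is fully shut behind its catch (within 0.02 rad of 0) and the larger ball lies at rest inside the drum on its floor (centre 15 to 45 mm above the floor along the drum's axis, within 80 mm of the floor's centre) (z of ball_center in the frame of drum between 0.015 and 0.045 m and distance between ball_center and drum below 0.08 m and linear speed of ball below 0.05 m/s and value of joint hatch below 0.02 rad); the robot touches nothing.
It fails at once if the ball is pressed or dropped on the drum's floor with more than 20 N (contact force between ball and pad above 20 N).
It fails at once if the ball falls or is thrown in: it moves faster than 0.9 m/s within 150 mm of the drum's floor centre (distance between ball_center and drum below 0.15 m and linear speed of ball above 0.9 m/s).
It fails at once if another turned piece or a bystander is moved more than 40 mm (distance of any of small_ball, knob, tin, jar, gouge, blank, brush from where it was at the start of the episode above 0.04 m).
It also fails if it takes over 54 s, if anything falls off the work surface, if the arm or the gripper's body presses on something with over 40 N, if the wrist force passes 120 N, or if a joint passes its speed limit or range.

## Working session

There is one attempt and no reset: what is moved stays moved. The work goes in short steps, Python scripts to look and compute and a tool call to move; the robot and the scene stay as the last step left them, time stands still between calls to the robot, and variables do not carry over. Pictures are saved under pics/ and viewed, at most 10 in all, crops included, and the job is handed in when it is done.

Besides the shell and the picture viewer there is one more tool, called by a JSON object that holds its "op" and its "data", one argument or row to a line. play_rows: Moves the arm, as the interface text tells. Its arguments: {"type":"object","properties":{"plan":{"type":"array"},"newtons":{"type":"number"}},"required":["plan"]}

```bash
mkdir -p pics
cat > h.py <<'E'
import numpy as np,cv2
from workcell import bot,grab_frame,regions_of
def cloud(f):
    h,w=f["depth"].shape
    u,v=np.meshgrid(np.arange(w),np.arange(h))
    p=cv2.undistortPoints(np.stack([u,v],-1).reshape(-1,1,2).astype(np.float32),np.array(f["camera_matrix"]),np.array(f["distortion"])).reshape(h,w,2)
    d=f["depth"]; C=np.dstack([p[...,0]*d,p[...,1]*d,d])
    X=(C-np.array(f["t"]))@np.array(f["R"]); X[d==0]=np.nan
    return X
def sphere(P):
    A=np.c_[2*P,np.ones(len(P))]; s=np.linalg.lstsq(A,(P**2).sum(1),rcond=None)[0]
    return s[:3],np.sqrt(s[3]+s[:3]@s[:3])
E
python3 - <<'E'
from h import *
for c in ["scene","top"]:
    f=grab_frame(c); X=cloud(f); np.savez(c+"0.npz",X=X,**f)
    cv2.imwrite(f"pics/{c}0.png",cv2.resize(f["pixels"][...,::-1],(800,600)))
    print(c,"cam",-np.array(f["R"]).T@f["t"])
    for n in ["ball","small_ball","knob","board","drum","hatch","polisher","tin","jar","gouge","blank","brush"]:
        for r in regions_of(n,c)[:3]:
            if r["p"]<.3: continue
            P=X[r["mask"]]; P=P[~np.isnan(P[:,0])]
            if len(P)<5: continue
            e=""
            if "ball" in n: e=[np.round(q,3) for q in sphere(P)]+[f["pixels"][r["mask"]].mean(0).round()]
            print(n,round(r["p"],2),r["box"],np.round(np.median(P,0),3),np.round(P.min(0),3),np.round(P.max(0),3),e)
E
```

```text
scene cam [1.1135202  0.93576946 0.80518658]
ball 0.72 [367.0, 292.4, 393.0, 320.3] [0.498 0.491 0.047] [ 0.439  0.427 -0.001] [0.516 0.512 0.062] [array([0.477, 0.475, 0.021]), np.float64(0.041), array([209., 101.,  32.])]
ball 0.69 [344.6, 244.9, 367.1, 264.0] [0.419 0.339 0.045] [0.386 0.303 0.013] [0.437 0.358 0.062] [array([0.406, 0.327, 0.031]), np.float64(0.029), array([202.,  98.,  32.])]
ball 0.67 [314.6, 267.4, 343.2, 293.9] [0.543 0.374 0.055] [0.507 0.34  0.018] [0.561 0.394 0.071] [array([0.531, 0.363, 0.04 ]), np.float64(0.029), array([195., 154.,  98.])]
small_ball 0.66 [291.1, 248.0, 308.9, 264.5] [0.534 0.257 0.039] [ 0.487  0.224 -0.002] [0.549 0.271 0.052] [array([0.523, 0.245, 0.026]), np.float64(0.025), array([192., 152.,  97.])]
knob 0.63 [264.1, 221.2, 284.6, 243.1] [0.531 0.144 0.06 ] [0.49  0.1   0.015] [0.55  0.163 0.074] 
board 0.98 [248.4, 225.5, 363.5, 315.8] [0.546 0.281 0.014] [ 0.466  0.076 -0.003] [0.584 0.421 0.055] 
drum 0.56 [164.9, 57.1, 239.3, 195.8] [ 0.544 -0.221  0.156] [-1.000e-03 -1.057e+00 -3.000e-03] [ 0.644 -0.05   0.425] 
hatch 0.62 [162
[... 2562 characters left out ...]
0.396 0.107] [ 0.663  0.369 -0.004] [0.755 0.466 0.116] 
jar 0.46 [393.1, 166.7, 413.3, 237.0] [ 0.547 -0.215  0.356] [ 0.46  -0.347  0.029] [ 0.659 -0.192  0.428] 
gouge 0.77 [205.3, 90.1, 215.3, 187.7] [0.816 0.257 0.02 ] [ 0.631  0.245 -0.006] [0.939 0.275 0.032] 
gouge 0.64 [319.5, 138.4, 374.0, 159.7] [ 0.727 -0.166  0.05 ] [ 0.705 -0.251 -0.   ] [ 0.757 -0.089  0.059] 
blank 0.76 [321.3, 138.6, 372.5, 160.7] [ 0.727 -0.166  0.05 ] [ 0.704 -0.263 -0.003] [ 0.757 -0.089  0.059] 
brush 0.95 [279.6, 226.6, 292.5, 290.2] [0.373 0.024 0.019] [ 0.295  0.007 -0.001] [0.496 0.052 0.027] 
brush 0.42 [314.8, 162.5, 467.2, 239.1] [ 0.552 -0.251  0.131] [ 0.441 -0.55  -0.004] [ 0.681 -0.054  0.428]
```

View pics/scene0.png

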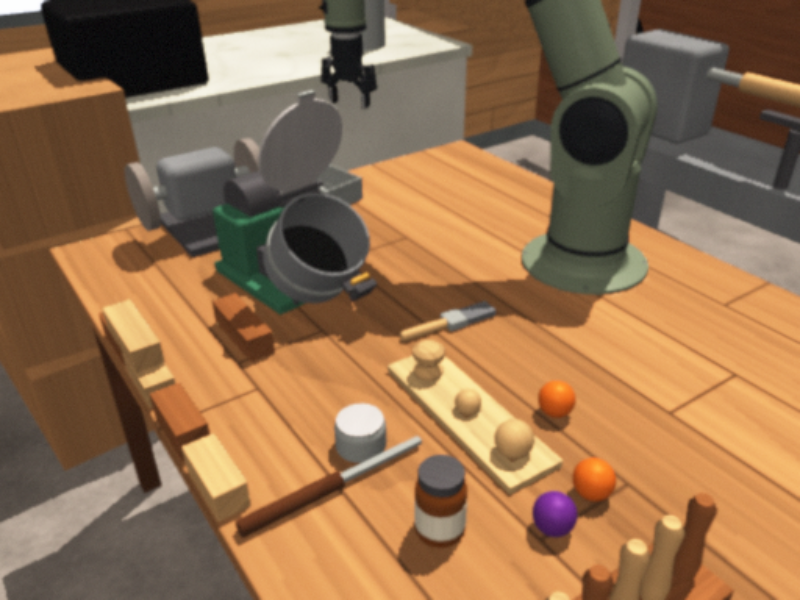

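View pics/top0.png

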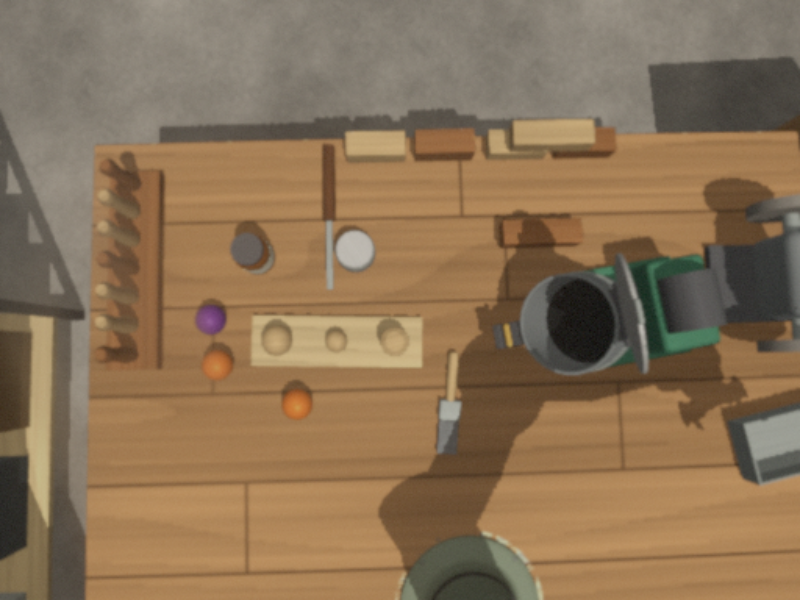

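Run:
```python
from h import *
from scipy.optimize import least_squares
a=np.load("top0.npz");X=np.load("top0.npz")["X"]; S=np.load("scene0.npz")["X"]
# board yaw: top-surface points
for n,c in (("t",X),("s",S)):
    m=(abs(c[...,2]-.014)<.004)&(c[...,0]>.44)&(c[...,0]<.61)&(c[...,1]>.04)&(c[...,1]<.45)
    print(n,"board",cv2.minAreaRect(c[m][:,:2].astype(np.float32)))
# hatch plane, above z=.25
H=np.vstack([c[(c[...,2]>.24)&(c[...,0]>.4)&(c[...,0]<.7)&(c[...,1]>-.36)&(c[...,1]<-.1)] for c in (X,S)])
ct=np.median(H,0);
for _ in range(5):
    d=H-ct;w=np.linalg.svd(d,full_matrices=False)[2]; r=abs(d@w[2]);k=r<max(.006,0);H2=H[k];ct=H2.mean(0)
    H=H2 if len(H2)>50 else H
print("hatch n",w[2],ct,len(H),"ranges",H.min(0),H.max(0))
# drum fit: rim outer/inner; model params x,y,yaw; inner cyl + floor + outer wall
a_=np.radians(37)
def frame(p):
    x,y,yaw=p; c,s=np.cos(yaw),np.sin(yaw)
    Rz=np.array([[c,-s,0],[s,c,0],[0,0,1]])
    # base x dir: drum x slopes up; z leans towards -x base
    R=Rz@np.array([[np.cos(a_),0,-np.sin(a_)],[0,1,0],[np.sin(a_),0,np.cos(a_)]])
    return R,np.array([x,y,.074])
P=np.vstack([c[(c[...,2]>.02)&(c[...,2]<.25)&(c[...,0]>.42)&(c[...,0]<.68)&(c[...,1]>-.36)&(c[...,1]<-.03)] for c in (X,S)])
def res(p):
    R,o=frame(p); q=(P-o)@R; r=np.hypot(q[:,0],q[:,1]); z=q[:,2]
    def box(dr,z0,z1): return np.hypot(dr,np.maximum(0,np.maximum(z0-z,z-z1)))
    e=np.minimum(box(r-.085,0,.11),box(r-.091,-.01,.11))
    e=np.minimum(e,np.hypot(z,np.maximum(0,r-.083)))
    e=np.minimum(e,np.hypot(z-.11,np.maximum(0,abs(r-.088)-.003)))
    return np.minimum(e,.03)
best=min((least_squares(res,[.545,-.19+dy,-np.pi/2+dw],loss="soft_l1",f_scale=.003,x_scale=[.01,.01,.1],diff_step=1e-4) for dy in(-.04,0,.04) for dw in(-.2,0,.2)),key=lambda s:s.cost)
print(best.x,best.cost,(res(best.x)<.004).mean(),len(P)); R,o=frame(best.x); print(R)
q=(H-o)@R-[.099,0,.1115]; print("hatch in hinge frame mean",q.mean(0),"dir angle",np.degrees(np.arctan2(q[:,2],-q[:,0])).mean())
print("hatch center z", "n in drum",w[2]@R)
np.savez("drum.npz",R=R,o=o)
for n,p in (("rim low",(-.088,0,.11)),("hinge",(.099,0,.1115)),("catch",(-.131,0,.127)),("ballrest",(-.055,0,.03)),("z",(0,0,.2))): print(n,(R@p+o).round(3))
print(bot.observe())
```

```text
t board ((0.5244123339653015, 0.2479785829782486), (0.339821994304657, 0.10004308819770813), 88.35722351074219)
s board ((0.5259924530982971, 0.24827174842357635), (0.3430214822292328, 0.10572105646133423), 88.03427124023438)
hatch n [-0.14430355  0.9505142  -0.27513494] [ 0.55008008 -0.21964383  0.33297273] 3008 ranges [ 0.45623428 -0.25799431  0.24000942] [ 0.64072056 -0.188774    0.42846934]
[ 0.55088255 -0.23979095 -1.41854618] 0.2889698908579769 0.611733382298935 10892
[[ 0.12112317  0.98843232 -0.09127285]
 [-0.78939715  0.15166264  0.59485342]
 [ 0.60181502  0.          0.79863551]]
hatch in hinge frame mean [0.0408524  0.00226238 0.10738265] dir angle 110.82044214228854
hatch center z n in drum [-0.93339204  0.0015232   0.35885508]
rim low [ 0.53  -0.105  0.109]
hinge [ 0.553 -0.252  0.223]
catch [ 0.523 -0.061  0.097]
ballrest [ 0.541 -0.179  0.065]
z [ 0.533 -0.121  0.234]
{'clock': 1.3, 'qpos': array([ 1.10480884,  0.5214116 , -0.03630063,  1.59950172,  0.02120772,
        1.02108577, -0.11275769]), 'qd': array([ 0.00120812, -0.00073958,  0.00025448, -0.00015343,  0.00181003,
        0.00053242,  0.00027309]), 'joint_efforts': array([-7.15599049e-05, -9.26843333e+01,  1.97837658e+00, -3.70242047e+01,
        1.80624478e-02,  1.99211558e-03,  8.65133279e-05]), 'position': array([ 0.24093347, -0.57668856,  0.24528292]), 'tool_rot': array([-3.14157155e+00,  6.59105778e-06,  3.95791485e-01]), 'force': array([ 0.16985546, -0.37342602, -0.37472228]), 'moment': array([ 0.02987166, -0.02164422, -0.01900904]), 'finger_force': 0.0, 'grip_width': 0.08530232289538577}
```

The scene view shows the plain ball at about (514,438) on the near end of the board, the orange and purple look-alikes beside it, and the hatch standing open at (300,145). The top view agrees: ball (276,338), drum mouth (575,320), catch (508,335). I'll move towards the ball along a path that passes on the robot's side of the hatch.

{"op": "play_rows", "data": {
  "plan": [
    [[0.9,-0.99,-0.18],[0,0,0],-1],
    [[0.9,-0.99,-0.18],[0,0,0],-1],
    [[0.9,-0.99,-0.18],[0,0,0],-1],
    [[0.9,-0.99,-0.18],[0,0,0],-1],
    [[0.9,-0.99,-0.18],[0,0,0],-1],
    [[0.9,-0.99,-0.18],[0,0,0],-1],
    [[0.9,-0.99,-0.18],[0,0,0],-1],
    [[0.9,-0.99,-0.18],[0,0,0],-1],
    [[0.9,-0.99,-0.18],[0,0,0],-1],
    [[0.9,-0.99,-0.18],[0,0,0],-1],
    [[0.9,-0.99,-0.18],[0,0,0],-1],
    [[0.9,-0.99,-0.18],[0,0,0],-1],
    [[0.76,-0.97,0.1],[0,0,0],-1],
    [[0.76,-0.97,0.1],[0,0,0],-1],
    [[0.76,-0.97,0.1],[0,0,0],-1],
    [[0.76,-0.97,0.1],[0,0,0],-1],
    [[0.76,-0.97,0.1],[0,0,0],-1],
    [[0.76,-0.97,0.1],[0,0,0],-1],
    [[0.76,-0.97,0.1],[0,0,0],-1],
    [[0.76,-0.97,0.1],[0,0,0],-1]
  ],
  "newtons": 30
}}

```text
clock: 3.8
position: [0.4413, 0.04, 0.2794]
tool_rot: [3.141, -0.0, 0.396]
force: [0.3, 0.1, -0.1]
grip_width: 0.0854
finger_force: 0.0
```

```bash
cat > go.py <<'E'
# python3 go.py x y z roll pitch yaw : remaining shift (tool axes, after turn / before turn) and turn, in row units
import sys,numpy as np
from scipy.spatial.transform import Rotation as Ro
from workcell import bot
s=bot.observe(); p=s["position"]; R=Ro.from_euler("xyz",s["tool_rot"])
a=np.array(sys.argv[1:],float); T=Ro.from_euler("xyz",a[3:])
print("t",s["clock"],"p",p.round(4),"rpy",np.round(s["tool_rot"],3),"F",s["force"].round(2),"q",s["qpos"].round(2),"w",s["grip_width"],s["finger_force"])
d=a[:3]-p
print("shift now-axes",(R.inv().apply(d)/.025).round(3),"target-axes",(T.inv().apply(d)/.025).round(3),"turn",((R.inv()*T).as_rotvec()/.15).round(3))
E
python3 go.py .53 .3625 .15 3.14159 0 1.723
```

```text
t 3.8 p [0.4413 0.04   0.2794] rpy [ 3.141 -0.     0.396] F [ 0.34  0.13 -0.12] q [ 0.16  0.21 -0.44  1.99  0.11  0.96 -1.51] w 0.0854290521754919 0.0
shift now-axes [  8.245 -10.537   5.177] target-axes [12.213  5.464  5.176] turn [ 3.000e-03 -1.000e-03 -8.849e+00]
```

{"op": "play_rows", "data": {
  "plan": [
    [[0.75,-0.958,0.3],[0,0,0],-1],
    [[0.75,-0.958,0.3],[0,0,0],-1],
    [[0.75,-0.958,0.3],[0,0,0],-1],
    [[0.75,-0.958,0.3],[0,0,0],-1],
    [[0.75,-0.958,0.3],[0,0,0],-1],
    [[0.75,-0.958,0.3],[0,0,0],-1],
    [[0.75,-0.958,0.3],[0,0,0],-1],
    [[0.75,-0.958,0.3],[0,0,0],-1],
    [[0.75,-0.958,0.3],[0,0,0],-1],
    [[0.75,-0.958,0.3],[0,0,0],-1],
    [[0.75,-0.958,0.3],[0,0,0],-1],
    [[0,0,0],[0,0,-0.983],-1],
    [[0,0,0],[0,0,-0.983],-1],
    [[0,0,0],[0,0,-0.983],-1],
    [[0,0,0],[0,0,-0.983],-1],
    [[0,0,0],[0,0,-0.983],-1],
    [[0,0,0],[0,0,-0.983],-1],
    [[0,0,0],[0,0,-0.983],-1],
    [[0,0,0],[0,0,-0.983],-1],
    [[0,0,0],[0,0,-0.983],-1]
  ]
}}

```text
clock: 6.3
position: [0.5299, 0.3615, 0.1968]
tool_rot: [3.142, 0.0, 1.727]
force: [-0.5, -0.3, 0.0]
grip_width: 0.0854
finger_force: 0.0
```

```bash
python3 go.py .53 .3625 .034 3.14159 0 1.723
python3 - <<'E'
import sys; from h import *
from scipy.optimize import least_squares
for c in ["scene","top"]:
    X=np.load(c+"0.npz")["X"]; d=np.linalg.norm(X[...,:2]-[.53,.3625],axis=-1)
    P=X[(d<.035)&(X[...,2]>.03)&(X[...,2]<.08)]
    s=least_squares(lambda p:np.linalg.norm(P-p,axis=1)-.03,[.53,.362,.039],loss="soft_l1",f_scale=.002); print(c,s.x.round(4),len(P))
E
```

```text
t 6.3 p [0.5299 0.3615 0.1968] rpy [3.142 0.    1.727] F [-0.48 -0.3   0.01] q [-0.21  0.7  -0.76  1.57  0.53  1.08 -0.95] w 0.08544118345117878 0.0
shift now-axes [0.039 0.01  6.511] target-axes [0.038 0.01  6.511] turn [0.    0.001 0.029]
scene [0.5301 0.3619 0.039 ] 499
top [0.5283 0.3618 0.0394] 303
```

{"op": "play_rows", "data": {
  "plan": [
    [[0,0,0.9],[0,0,0],-1],
    [[0,0,0.9],[0,0,0],-1],
    [[0,0,0.9],[0,0,0],-1],
    [[0,0,0.9],[0,0,0],-1],
    [[0,0,0.9],[0,0,0],-1],
    [[0,0,0.8],[0,0,0],-1],
    [[0,0,0.7],[0,0,0],-1],
    [[0,0,0.5],[0,0,0],-1],
    [[0,0,0],[0,0,0],-1],
    [[0,0,0],[0,0,0],1],
    [[0,0,0],[0,0,0],1],
    [[0,0,0],[0,0,0],1],
    [[0,0,0],[0,0,0],1],
    [[0,0,0],[0,0,0],1],
    [[0,0,0],[0,0,0],1]
  ],
  "newtons": 30
}}

```text
clock: 8.18
position: [0.5303, 0.362, 0.0352]
tool_rot: [3.14, -0.001, 1.723]
force: [0.5, 0.1, 6.4]
grip_width: 0.0582
finger_force: 31.1
```

{"op": "play_rows", "data": {
  "plan": [
    [[0,0,-0.5],[0,0,0],1],
    [[0,0,-0.9],[0,0,0],1],
    [[0,0,-0.9],[0,0,0],1],
    [[0,0,-0.9],[0,0,0],1],
    [[0,0,-0.9],[0,0,0],1],
    [[0,0,-0.9],[0,0,0],1],
    [[0,0,-0.9],[0,0,0],1],
    [[0,0,-0.9],[0,0,0],1],
    [[0,0,-0.9],[0,0,0],1],
    [[0,0,-0.9],[0,0,0],1],
    [[0,0,0],[0,0,0],1]
  ]
}}

```text
clock: 9.55
position: [0.5301, 0.3621, 0.2514]
tool_rot: [3.139, -0.001, 1.723]
force: [-0.4, 0.4, -1.5]
grip_width: 0.0586
finger_force: 32.4
```

```bash
cat > tgt.py <<'E'
from h import *
from scipy.spatial.transform import Rotation as Ro
D=np.load("drum.npz");R,o=D["R"],D["o"]
def pose(t,ball,g=.005):
    t=np.radians(t); z=-np.array([np.sin(t),0,np.cos(t)]); y=np.array([0,1.,0]); x=np.cross(y,z)
    T=R@np.c_[x,y,z]; p=R@np.array(ball)+o+g*T[:,2]
    return p,Ro.from_matrix(T).as_euler("xyz")
E
python3 - <<'E'
from tgt import *
s=bot.observe(); p=s["position"]; Q=Ro.from_euler("xyz",s["tool_rot"])
for c in ["scene","top"]:
    X=cloud(grab_frame(c)); q=Q.inv().apply((X-p).reshape(-1,3)).reshape(X.shape)
    m=(np.linalg.norm(q-[0,0,-.005],axis=-1)<.045)
    P=X[m]; im=None
    from scipy.optimize import least_squares
    f=least_squares(lambda c:np.linalg.norm(q[m]-c,axis=1)-.03,[0,0,0.],loss="soft_l1",f_scale=.0015); print(c,"ball in tool",f.x.round(4),m.sum())
for b in ((-.045,0,.15),(-.045,0,.03)):
    for t in (22,): print(b,t,*[np.round(v,4) for v in pose(t,b)])
E
python3 go.py $(python3 -c "
from tgt import *
p,r=pose(22,(-.06,0,.2)); print(*p,*r)")
```

```text
scene ball in tool [-0.0001  0.0012 -0.0046] 661
top ball in tool [0. 0. 0.] 0
(-0.045, 0, 0.15) 22 [ 0.5319 -0.1163  0.1619] [3.1416 0.2618 1.723 ]
(-0.045, 0, 0.03) 22 [ 0.5429 -0.1877  0.066 ] [3.1416 0.2618 1.723 ]
t 9.65 p [0.5297 0.3615 0.2492] rpy [-3.141  0.     1.723] F [ 0.22  1.03 -1.89] q [-0.2   0.65 -0.79  1.52  0.48  1.17 -0.92] w 0.05834571050659911 32.439247369766235
shift now-axes [-17.221  -2.804   2.263] target-axes [-16.05   -2.808   6.637] turn [-2.000e-03 -1.743e+00 -1.000e-03]
```

{"op": "play_rows", "data": {
  "plan": [
    [[-0.95,-0.156,0.12],[0,0,0],1],
    [[-0.95,-0.156,0.12],[0,0,0],1],
    [[-0.95,-0.156,0.12],[0,0,0],1],
    [[-0.95,-0.156,0.12],[0,0,0],1],
    [[-0.95,-0.156,0.12],[0,0,0],1],
    [[-0.95,-0.156,0.12],[0,0,0],1],
    [[-0.95,-0.156,0.12],[0,0,0],1],
    [[-0.95,-0.156,0.12],[0,0,0],1],
    [[-0.95,-0.156,0.12],[0,0,0],1],
    [[-0.95,-0.156,0.12],[0,0,0],1],
    [[-0.95,-0.156,0.12],[0,0,0],1],
    [[-0.95,-0.156,0.12],[0,0,0],1],
    [[-0.95,-0.156,0.12],[0,0,0],1],
    [[-0.95,-0.156,0.12],[0,0,0],1],
    [[-0.95,-0.156,0.12],[0,0,0],1],
    [[-0.95,-0.156,0.12],[0,0,0],1],
    [[-0.95,-0.156,0.12],[0,0,0],1],
    [[-0.95,-0.156,0.12],[0,0,0],1],
    [[0,0,0],[0,-0.87,0],1],
    [[0,0,0],[0,-0.87,0],1]
  ]
}}

```text
clock: 12.15
position: [0.5248, -0.0727, 0.1949]
tool_rot: [-3.141, 0.264, 1.721]
force: [0.3, -0.3, -0.8]
grip_width: 0.0585
finger_force: 32.4
```

```bash
for b in -.045,0,.15 -.045,0,.06 -.045,0,.034; do python3 go.py $(python3 -c "
from tgt import *
p,r=pose(22,($b)); print(*p,*r)"); done
python3 - <<'E'
from tgt import *
# recheck of drum pose: residual of floor plane & rim from both initial views
for c in ["scene","top"]:
    q=(np.load(c+"0.npz")["X"]-o)@R; r=np.hypot(q[...,0],q[...,1])
    fl=q[(r<.065)&(abs(q[...,2])<.02)]; print(c,"floor z",np.median(fl[:,2]) if len(fl) else None,len(fl))
    rim=q[(abs(r-.088)<.012)&(abs(q[...,2]-.11)<.008)]
    A=np.c_[2*rim[:,:2],np.ones(len(rim))]; s=np.linalg.lstsq(A,(rim[:,:2]**2).sum(1),rcond=None)[0]
    print("rim z",np.median(rim[:,2]),"centre",s[:2],"r",np.sqrt(s[2]+s[:2]@s[:2]),len(rim))
E
```

```text
t 12.15 p [ 0.5248 -0.0727  0.1949] rpy [-3.141  0.264  1.721] F [ 0.29 -0.3  -0.8 ] q [ 0.36  0.49 -0.66  1.93  0.7   0.96 -0.54] w 0.05852027445869927 32.43397772312164
shift now-axes [-1.361  0.022  1.735] target-axes [-1.365  0.018  1.731] turn [-0.005  0.018 -0.016]
t 12.15 p [ 0.5248 -0.0727  0.1949] rpy [-3.141  0.264  1.721] F [ 0.29 -0.3  -0.8 ] q [ 0.36  0.49 -0.66  1.93  0.7   0.96 -0.54] w 0.05852027445869927 32.43397772312164
shift now-axes [-2.701  0.028  5.076] target-axes [-2.714  0.018  5.069] turn [-0.005  0.018 -0.016]
t 12.15 p [ 0.5248 -0.0727  0.1949] rpy [-3.141  0.264  1.721] F [ 0.29 -0.3  -0.8 ] q [ 0.36  0.49 -0.66  1.93  0.7   0.96 -0.54] w 0.05852027445869927 32.43397772312164
shift now-axes [-3.088  0.03   6.041] target-axes [-3.104  0.018  6.033] turn [-0.005  0.018 -0.016]
scene floor z 8.380058367808479e-05 570
rim z 0.10907347232638448 centre [6.44786630e-05 1.91201885e-03] r 0.08854490660575093 556
top floor z -0.000391816987066009 1341
rim z 0.10923016092083282 centre [ 0.0030055 -0.0013825] r 0.08847994771694447 580
```

{"op": "play_rows", "data": {
  "plan": [
    [[-0.68,0,0.87],[0,0,0],1],
    [[-0.68,0,0.87],[0,0,0],1],
    [[-0.224,0,0.557],[0,0,0],1],
    [[-0.224,0,0.557],[0,0,0],1],
    [[-0.224,0,0.557],[0,0,0],1],
    [[-0.224,0,0.557],[0,0,0],1],
    [[-0.224,0,0.557],[0,0,0],1],
    [[-0.224,0,0.557],[0,0,0],1],
    [[-0.1,0,0.25],[0,0,0],1],
    [[-0.1,0,0.25],[0,0,0],1],
    [[0,0,0],[0,0,0],1]
  ]
}}

```text
clock: 13.52
position: [0.5411, -0.1766, 0.079]
tool_rot: [-3.141, 0.261, 1.723]
force: [0.7, 0.2, -1.4]
grip_width: 0.0583
finger_force: 32.4
```

```bash
python3 go.py $(python3 -c "
from tgt import *
p,r=pose(22,(-.045,0,.03)); print(*p,*r)")
```

```text
t 13.525 p [ 0.5411 -0.1766  0.079 ] rpy [-3.141  0.261  1.723] F [ 0.72  0.22 -1.38] q [ 0.44  0.69 -0.52  1.94  0.92  0.76 -0.55] w 0.05832595082719215 32.448424100875854
shift now-axes [-0.301  0.002  0.617] target-axes [-0.3    0.002  0.618] turn [-0.002 -0.006 -0.002]
```

{"op": "play_rows", "data": {
  "plan": [
    [[-0.07,0,0.15],[0,0,0],1],
    [[-0.07,0,0.15],[0,0,0],1],
    [[-0.07,0,0.15],[0,0,0],1],
    [[-0.05,0,0.1],[0,0,0],1],
    [[-0.03,0,0.05],[0,0,0],1],
    [[0,0,0],[0,0,0],1]
  ]
}}

```text
clock: 14.28
position: [0.5428, -0.1872, 0.0666]
tool_rot: [-3.142, 0.261, 1.723]
force: [0.6, -0.4, -0.8]
grip_width: 0.0584
finger_force: 32.4
```

```bash
python3 go.py $(python3 -c "
from tgt import *
p,r=pose(22,(-.045,0,.03)); print(*p,*r)")
```

```text
t 14.275 p [ 0.5428 -0.1872  0.0666] rpy [-3.142  0.261  1.723] F [ 0.63 -0.42 -0.8 ] q [ 0.45  0.72 -0.5   1.93  0.94  0.74 -0.55] w 0.058394421627414234 32.448906898498535
shift now-axes [-0.014 -0.001  0.024] target-axes [-0.014 -0.001  0.024] turn [-0.001 -0.006 -0.002]
```

{"op": "play_rows", "data": {
  "plan": [
    [[-0.03,0,0.06],[0,0,0],1],
    [[0,0,0],[0,0,0],1],
    [[0,0,0],[0,0,0],1]
  ]
}}

```text
clock: 14.65
position: [0.5431, -0.1882, 0.0654]
tool_rot: [3.141, 0.261, 1.723]
force: [0.1, 1.8, 1.0]
grip_width: 0.0584
finger_force: 32.5
```

{"op": "play_rows", "data": {
  "plan": [
    [[-0.03,0,0.06],[0,0,0],1],
    [[0,0,0],[0,0,0],1],
    [[0,0,0],[0,0,0],1]
  ]
}}

```text
clock: 15.02
position: [0.5433, -0.1893, 0.0641]
tool_rot: [3.141, 0.261, 1.723]
force: [-0.7, 3.5, 2.3]
grip_width: 0.0584
finger_force: 32.6
```

{"op": "play_rows", "data": {
  "plan": [
    [[0.02,0,-0.04],[0,0,0],-0.3],
    [[0,0,0],[0,0,0],-0.4],
    [[0,0,0],[0,0,0],-0.45],
    [[0,0,0],[0,0,0],-0.5],
    [[0,0,0],[0,0,0],-0.55],
    [[0,0,0],[0,0,0],-0.62],
    [[0,0,0],[0,0,0],-0.62],
    [[0,0,0],[0,0,0],-0.62]
  ]
}}

```text
clock: 16.02
position: [0.5431, -0.1887, 0.0649]
tool_rot: [3.142, 0.261, 1.723]
force: [0.0, 0.5, 0.6]
grip_width: 0.0689
finger_force: 0.0
```

{"op": "play_rows", "data": {
  "plan": [
    [[0.1,0,-0.25],[0,0,0],-0.62],
    [[0.2,0,-0.5],[0,0,0],-0.62],
    [[0.3,0,-0.75],[0,0,0],-0.62],
    [[0.375,0,-0.927],[0,0,0],-0.62],
    [[0.375,0,-0.927],[0,0,0],-0.62],
    [[0.375,0,-0.927],[0,0,0],-0.62],
    [[0.375,0,-0.927],[0,0,0],-0.62],
    [[0.375,0,-0.927],[0,0,0],-0.62],
    [[0.375,0,-0.927],[0,0,0],-0.62],
    [[0.375,0,-0.927],[0,0,0],-0.62]
  ]
}}

```text
clock: 17.27
position: [0.5232, -0.0597, 0.2384]
tool_rot: [3.142, 0.261, 1.723]
force: [0.4, -0.1, -0.2]
grip_width: 0.0691
finger_force: 0.0
```

Run:
```python
from tgt import *
from scipy.optimize import least_squares
for c in ["scene","top"]:
    f=grab_frame(c); X=cloud(f); np.savez(c+"1.npz",X=X)
    cv2.imwrite(f"pics/{c}1.png",cv2.resize(f["pixels"][...,::-1],(800,600)))
    q=(X-o)@R; m=(np.hypot(q[...,0],q[...,1])<.083)&(q[...,2]>.008)&(q[...,2]<.08)&(f["pixels"][...,0].astype(int)-f["pixels"][...,2]>15)
    if m.sum()>20: print(c,m.sum(),least_squares(lambda p:np.linalg.norm(q[m]-p,axis=1)-.03,[-.05,0,.03],loss="soft_l1",f_scale=.002).x.round(4))
s=bot.observe();print(s["clock"],s["position"],s["tool_rot"],s["qpos"].round(2))
# hatch geometry: push points for angles
from numpy import sin,cos
X=np.load("scene0.npz")["X"]
for a in (1.94,1.57,1,.5,.06,0):
    u=np.array([-cos(a),0,sin(a)]); n=np.array([sin(a),0,cos(a)])   # out of disc
    P=np.array([.099,0,.1115])+.12*u+.006*n
    print(a,"push",(R@P+o).round(3),"normal",(R@n).round(3),"tip",(R@(np.array([.099,0,.1115])+.2*u)+o).round(3))
```

```text
scene 103 [-0.0558  0.0011  0.0295]
top 177 [-0.053  -0.0011  0.0289]
17.375 [ 0.52410206 -0.05858499  0.23949653] [3.13847451 0.26093156 1.72406234] [ 0.37  0.43 -0.69  1.89  0.63  1.04 -0.49]
1.94 push [ 0.549 -0.225  0.34 ] normal [ 0.146 -0.951  0.273] tip [ 0.544 -0.198  0.415]
1.57 push [ 0.542 -0.185  0.322] normal [ 0.121 -0.789  0.602] tip [ 0.534 -0.133  0.382]
1 push [ 0.536 -0.142  0.27 ] normal [ 0.053 -0.343  0.938] tip [ 0.524 -0.066  0.292]
0.5 push [ 0.535 -0.133  0.211] normal [-0.022  0.144  0.989] tip [ 0.523 -0.056  0.194]
0.06 push [ 0.537 -0.149  0.161] normal [-0.084  0.546  0.833] tip [ 0.527 -0.087  0.112]
0 push [ 0.538 -0.153  0.155] normal [-0.091  0.595  0.799] tip [ 0.528 -0.094  0.102]
```

View pics/scene1.png

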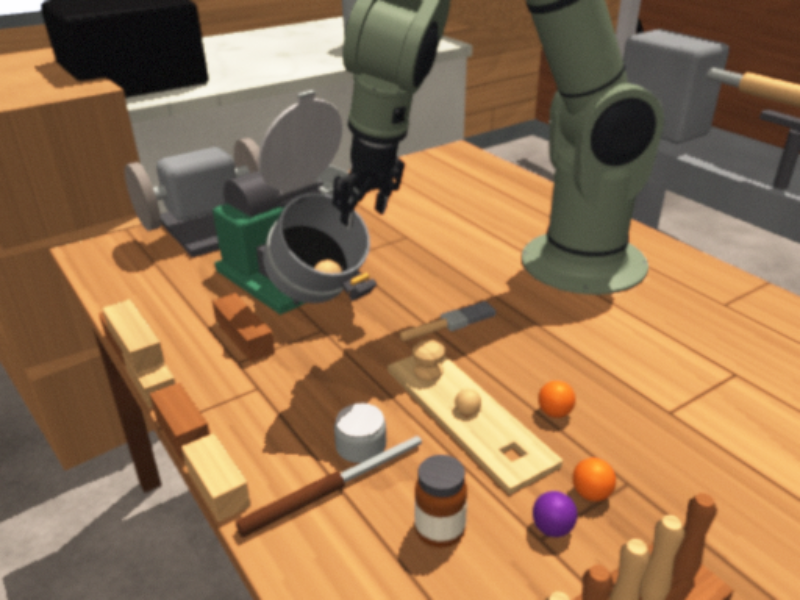

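The ball is resting in the drum, at about (327,270), and the hatch is still open. Next I close the fingers, turn upright and rise, while working out the push arc.

{"op": "play_rows", "data": {
  "plan": [
    [[0,0,-0.5],[0,0.87,0],1],
    [[0,0,-0.9],[0,0.87,0],1],
    [[0,0,-1],[0,0,0],1],
    [[0,0,-1],[0,0,0],1],
    [[0,0,-1],[0,0,0],1],
    [[0,0,-1],[0,0,0],1],
    [[0,0,-1],[0,0,0],1],
    [[0,0,-1],[0,0,0],1],
    [[0,0,-1],[0,0,0],1],
    [[0,0,-1],[0,0,0],1],
    [[0,0,-1],[0,0,0],1]
  ]
}}

```text
clock: 18.75
position: [0.5222, -0.0549, 0.4971]
tool_rot: [-3.141, -0.0, 1.723]
force: [-0.7, -0.2, 0.2]
grip_width: 0.0002
finger_force: 0.0
```

```bash
cat > arc.py <<'E'
from tgt import *
from numpy import sin,cos
def wp(a,pitch,r=.13,gap=0.):
    u=np.array([-cos(a),0,sin(a)]); n=np.array([sin(a),0,cos(a)])
    P=np.array([.099,0,.1115])+r*u+(.006+.011+gap)*n
    T=Ro.from_euler("xyz",[np.pi,pitch,1.723]); return R@P+o-.003*T.as_matrix()[:,2],T
if __name__=="__main__":
    import sys
    s=bot.observe(); p=s["position"];T=Ro.from_euler("xyz",s["tool_rot"]); print(s["clock"],p.round(4),s["tool_rot"].round(3),s["force"].round(1),"w",s["grip_width"])
    for w in sys.argv[1:]:
        a,pi,g=map(float,w.split(",")); p2,T2=wp(a,pi,gap=g)
        print(w,p2.round(3),"shift",(T.inv().apply(p2-p)/.025).round(2),"turn",((T.inv()*T2).as_rotvec()/.15).round(2)); p,T=p2,T2
E
python3 arc.py 1.94,0,.04 1.94,0,0
python3 - <<'E'
from tgt import *
X=np.load("top0.npz")["X"]
for y in np.arange(-.5,-.15,.025):
    m=(abs(X[...,1]-y)<.0125)&(abs(X[...,0]-.55)<.08); print(round(y,3),np.nanmax(X[m][:,2]).round(3) if m.any() else None)
H=np.vstack([np.load(c+"1.npz")["X"].reshape(-1,3) for c in("scene",)]);q=(H-o)@R-[.099,0,.1115]
m=(q[:,2]>.03)&(q[:,2]<.2)&(abs(q[:,1])<.09)&(q[:,0]>0)&(q[:,0]<.12);print("hatch angle",np.median(np.arctan2(q[m,2],-q[m,0])))
E
```

```text
18.75 [ 0.5222 -0.0549  0.4971] [-3.141 -0.     1.723] [-0.7 -0.2  0.2] w 0.0001961786990456446
1.94,0,.04 [ 0.556 -0.271  0.366] shift [-8.74  0.02  5.23] turn [-0. -0. -0.]
1.94,0,0 [ 0.55  -0.233  0.355] shift [ 1.54 -0.    0.44] turn [0. 0. 0.]
-0.5 0.006
-0.475 0.143
-0.45 0.203
-0.425 0.213
-0.4 0.214
-0.375 0.214
-0.35 0.2
-0.325 0.145
-0.3 0.115
-0.275 0.178
-0.25 0.305
-0.225 0.397
-0.2 0.428
-0.175 0.185
hatch angle 1.9304188744128046
```

{"op": "play_rows", "data": {
  "plan": [
    [[-0.97,0,0],[0,0,0],1],
    [[-0.97,0,0],[0,0,0],1],
    [[-0.97,0,0],[0,0,0],1],
    [[-0.97,0,0],[0,0,0],1],
    [[-0.97,0,0],[0,0,0],1],
    [[-0.97,0,0],[0,0,0],1],
    [[-0.97,0,0],[0,0,0],1],
    [[-0.97,0,0],[0,0,0],1],
    [[-0.97,0,0],[0,0,0],1],
    [[0,0,0.8],[0,0,0],1],
    [[0,0,0.9],[0,0,0],1],
    [[0,0,0.9],[0,0,0],1],
    [[0,0,0.9],[0,0,0],1],
    [[0,0,0.9],[0,0,0],1],
    [[0,0,0.8],[0,0,0],1]
  ]
}}

```text
clock: 20.62
position: [0.5557, -0.2712, 0.3655]
tool_rot: [-3.141, -0.0, 1.723]
force: [0.3, 0.2, 0.4]
grip_width: 0.0001
finger_force: 0.0
```

```bash
python3 arc.py 1.94,0,0 1.8,0,0 1.6,0,0 1.4,0,0 1.2,0,0 1.0,0.1,0 .8,.2,0 .6,.3,0 .45,.35,0 .3,.4,0 .2,.4,0 .1,.4,0 .05,.4,0 0,.4,0
```

```text
20.625 [ 0.5557 -0.2712  0.3655] [-3.141 -0.     1.723] [0.3 0.2 0.4] w 0.0001186990923561899
1.94,0,0 [ 0.55  -0.233  0.355] shift [1.56 0.   0.41] turn [-0. -0. -0.]
1.8,0,0 [ 0.547 -0.215  0.351] shift [ 0.72 -0.    0.16] turn [0. 0. 0.]
1.6,0,0 [ 0.543 -0.191  0.342] shift [ 0.97 -0.    0.39] turn [0. 0. 0.]
1.4,0,0 [ 0.54  -0.169  0.327] shift [ 0.87 -0.    0.58] turn [0. 0. 0.]
1.2,0,0 [ 0.537 -0.151  0.309] shift [ 0.74 -0.    0.74] turn [0. 0. 0.]
1.0,0.1,0 [ 0.535 -0.137  0.287] shift [ 0.59 -0.    0.87] turn [-0.   -0.67 -0.  ]
.8,.2,0 [ 0.534 -0.127  0.262] shift [ 0.5  -0.    0.93] turn [ 0.   -0.67  0.  ]
.6,.3,0 [ 0.533 -0.122  0.237] shift [ 0.4  -0.    0.97] turn [ 0.   -0.67  0.  ]
.45,.35,0 [ 0.533 -0.121  0.217] shift [ 0.25 -0.    0.75] turn [ 0.   -0.33 -0.  ]
.3,.4,0 [ 0.533 -0.124  0.197] shift [0.17 0.   0.77] turn [ 0.   -0.33  0.  ]
.2,.4,0 [ 0.534 -0.127  0.185] shift [0.07 0.   0.52] turn [0. 0. 0.]
.1,.4,0 [ 0.534 -0.132  0.172] shift [0.02 0.   0.52] turn [0. 0. 0.]
.05,.4,0 [ 0.535 -0.135  0.167] shift [-0.01  0.    0.26] turn [0. 0. 0.]
0,.4,0 [ 0.535 -0.138  0.161] shift [-0.02  0.    0.26] turn [0. 0. 0.]
```

{"op": "play_rows", "data": {
  "plan": [
    [[0.8,0,0.2],[0,0,0],1],
    [[0.4,0,0.1],[0,0,0],1],
    [[0.36,0,0.1],[0,0,0],1],
    [[0.36,0,0.08],[0,0,0],1],
    [[0.36,0,0.08],[0,0,0],1],
    [[0.49,0,0.2],[0,0,0],1],
    [[0.49,0,0.2],[0,0,0],1],
    [[0.43,0,0.29],[0,0,0],1],
    [[0.43,0,0.29],[0,0,0],1],
    [[0.37,0,0.37],[0,0,0],1],
    [[0.37,0,0.37],[0,0,0],1]
  ]
}}

```text
clock: 22.0
position: [0.5371, -0.1497, 0.3087]
tool_rot: [-3.141, -0.0, 1.723]
force: [1.2, -1.5, -0.1]
grip_width: 0.0001
finger_force: 0.6
```

```bash
python3 arc.py 1.2,0,0 1.0,0.1,0 .8,.2,0 .6,.3,0 .45,.35,0 .3,.4,0 .2,.4,0
```

```text
22.0 [ 0.5371 -0.1497  0.3087] [-3.141 -0.     1.723] [ 1.2 -1.5 -0.1] w 7.715316146841249e-05
1.2,0,0 [ 0.537 -0.151  0.309] shift [-0.06 -0.    0.01] turn [-0. -0. -0.]
1.0,0.1,0 [ 0.535 -0.137  0.287] shift [ 0.59 -0.    0.87] turn [-0.   -0.67 -0.  ]
.8,.2,0 [ 0.534 -0.127  0.262] shift [ 0.5  -0.    0.93] turn [ 0.   -0.67  0.  ]
.6,.3,0 [ 0.533 -0.122  0.237] shift [ 0.4  -0.    0.97] turn [ 0.   -0.67  0.  ]
.45,.35,0 [ 0.533 -0.121  0.217] shift [ 0.25 -0.    0.75] turn [ 0.   -0.33 -0.  ]
.3,.4,0 [ 0.533 -0.124  0.197] shift [0.17 0.   0.77] turn [ 0.   -0.33  0.  ]
.2,.4,0 [ 0.534 -0.127  0.185] shift [0.07 0.   0.52] turn [0. 0. 0.]
```

{"op": "play_rows", "data": {
  "plan": [
    [[0.27,0,0.44],[0,-0.33,0],1],
    [[0.27,0,0.44],[0,-0.33,0],1],
    [[0.25,0,0.46],[0,-0.33,0],1],
    [[0.25,0,0.46],[0,-0.33,0],1],
    [[0.2,0,0.48],[0,-0.33,0],1],
    [[0.2,0,0.48],[0,-0.33,0],1],
    [[0.12,0,0.38],[0,-0.17,0],1],
    [[0.12,0,0.38],[0,-0.17,0],1],
    [[0.08,0,0.38],[0,-0.17,0],1],
    [[0.08,0,0.38],[0,-0.17,0],1],
    [[0.03,0,0.26],[0,0,0],1],
    [[0.03,0,0.26],[0,0,0],1]
  ]
}}

```text
clock: 23.5
position: [0.5341, -0.1301, 0.1851]
tool_rot: [-3.142, 0.398, 1.723]
force: [-0.7, 1.0, 0.9]
grip_width: -0.0
finger_force: 0.6
```

```bash
python3 arc.py .2,.4,0 .1,.4,0 .05,.4,0 0,.4,0
python3 - <<'E'
from tgt import *
f=grab_frame("scene");X=cloud(f);cv2.imwrite("pics/s2.png",cv2.resize(f["pixels"][...,::-1],(800,600)))
E
```

```text
23.5 [ 0.5341 -0.1301  0.1851] [-3.142  0.398  1.723] [-0.7  1.   0.9] w -4.370518931429312e-05
.2,.4,0 [ 0.534 -0.127  0.185] shift [ 0.11 -0.   -0.03] turn [-0.   -0.01 -0.  ]
.1,.4,0 [ 0.534 -0.132  0.172] shift [0.02 0.   0.52] turn [0. 0. 0.]
.05,.4,0 [ 0.535 -0.135  0.167] shift [-0.01  0.    0.26] turn [0. 0. 0.]
0,.4,0 [ 0.535 -0.138  0.161] shift [-0.02  0.    0.26] turn [0. 0. 0.]
```

View pics/s2.png

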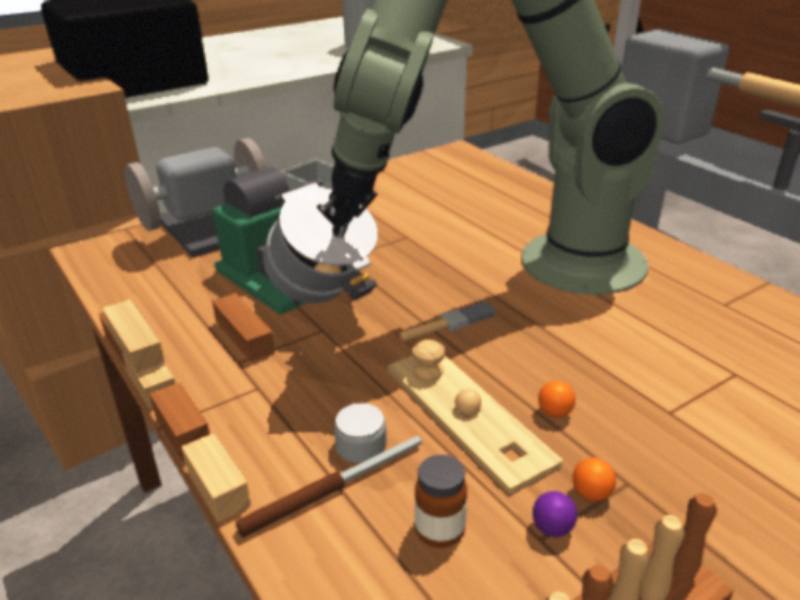

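The hatch (330,225) is nearly shut, with the fingertips on its outer face and the tongue above the catch at (360,275). I'll push the last part slowly.

{"op": "play_rows", "data": {
  "plan": [
    [[0.02,0,0.17],[0,0,0],1],
    [[0.02,0,0.17],[0,0,0],1],
    [[0.02,0,0.17],[0,0,0],1],
    [[0,0,0.13],[0,0,0],1],
    [[0,0,0.13],[0,0,0],1],
    [[0,0,0],[0,0,0],1]
  ]
}}

```text
clock: 24.3
position: [0.5352, -0.1365, 0.1673]
tool_rot: [3.141, 0.399, 1.723]
force: [0.6, -0.3, 2.8]
grip_width: -0.0002
finger_force: 1.1
```

{"op": "play_rows", "data": {
  "plan": [
    [[0,0,0.1],[0,0,0],1],
    [[0,0,0.1],[0,0,0],1],
    [[0,0,0.06],[0,0,0],1],
    [[0,0,0],[0,0,0],1]
  ]
}}

```text
clock: 24.8
position: [0.5358, -0.1384, 0.1624]
tool_rot: [3.14, 0.4, 1.723]
force: [-7.8, 6.3, 26.0]
grip_width: 0.0001
finger_force: 12.7
```

```bash
cat > ha.py <<'E'
from tgt import *
for c in ["scene","top"]:
    q=(cloud(grab_frame(c))-o)@R
    rr=np.hypot(q[...,0],q[...,1]); m=(rr<.088)&(abs(q[...,2]-.1175)<.03)&(q[...,0]<.06); P=q[m]
    for _ in range(6):
        A=np.c_[P[:,0],P[:,1],np.ones(len(P))]; s=np.linalg.lstsq(A,P[:,2],rcond=None)[0]; e=abs(A@s-P[:,2]); P=P[e<max(.003,np.median(e)*2)]
    print(c,"slope",s.round(4),"n",len(P),"z at rim",(s@[-.085,0,1]).round(4),"z near hinge",(s@[.08,0,1]).round(4))
print(bot.observe()["force"],bot.observe()["clock"])
E
python3 ha.py
```

```text
scene slope [ 0.0078 -0.0028  0.1175] n 1130 z at rim 0.1168 z near hinge 0.1181
top slope [ 0.0025 -0.0012  0.1173] n 982 z at rim 0.1171 z near hinge 0.1175
[-8.12821009  7.16554354 25.65328974] 24.9
```

{"op": "play_rows", "data": {
  "plan": [
    [[0,0,-0.2],[0,0,0],1],
    [[0,0,-0.6],[0,0,0],1],
    [[0,0,-1],[0,0,0],1],
    [[0,0,-1],[0,0,0],1],
    [[0,0,-1],[0,0,0],1],
    [[0,0,-1],[0,0,0],1],
    [[0,0,-1],[0,0,0],1],
    [[0,0,0],[0,0,0],1],
    [[0,0,0],[0,0,0],1]
  ]
}}

```text
clock: 26.02
position: [0.5267, -0.0832, 0.2946]
tool_rot: [-3.141, 0.399, 1.723]
force: [0.6, -0.3, -0.1]
grip_width: 0.0001
finger_force: 0.0
```

```bash
python3 ha.py
python3 - <<'E'
from h import *
cv2.imwrite("pics/s3.png",cv2.resize(grab_frame("scene")["pixels"][60:260,120:320,::-1],(600,600)))
E
```

```text
scene slope [ 0.0017 -0.0014  0.1175] n 1619 z at rim 0.1174 z near hinge 0.1176
top slope [ 0.0035 -0.0004  0.1175] n 1607 z at rim 0.1172 z near hinge 0.1177
[-0.13995773 -0.80791818  0.37521356] 26.125
```

View pics/s3.png

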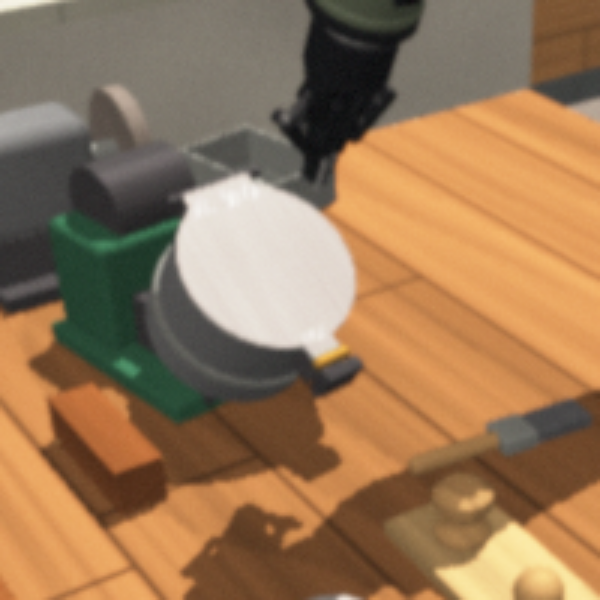

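The hatch (265,265) lies flat on the drum, its tongue is under the catch at (330,360), and the arm is clear of everything.

```bash
python3 -c "
from workcell import bot
print(bot.job_done())"
```

```text
the job is handed in; nothing more can be done
None
```

The larger ball was lowered to the drum's floor and released gently, the hatch is measured flat on the drum with its tongue under the catch, and the job was handed in at about 26 s; no verdict came back.

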